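# Load the bearings into their inspection carriers

## Robot

A 6-joint arm with a two-finger parallel gripper is mounted at the origin on the work surface. World frame = base frame: x ahead of the robot, y to its left, z up, the work surface at z = 0. Lengths are in m, angles in degrees, forces in N, time in s.
With the tool pointing down it reaches from about 0.3 to 0.875 m from the base axis. Payload 4.2 kg.
Tool frame: the origin (TCP) lies on the centre line of the jaws, within the pads' length; the fingertips stand env.tcp_to_tips ahead of it and the grasp point (between the pads) lies 8 mm behind it (env.tcp_to_tips is the distance from the TCP to the fingertips, in m); z points along the fingers, y is the line along which they close (so a half turn about z gives the same grasp; the last joint's range is limited). The gripper opens to 85 mm and grips with 20 to 120 N. Pads are 22 mm wide; open, the fingers measure 114 mm over their backs; the gripper's body (76 mm by 85 mm) begins 54 mm behind the grasp point. The pads swing forward as they close: fully open they stand 13 mm farther back than shut.
Start: joints at [72.536, 18.312, 89.639, -0, 72.044, -1.146], TCP at [0.162, 0.552, 0.217] pointing down, gripper open.
Joint ranges: [-177.97, 177.97], [-48.28, 115.42], [12.27, 149.76], [-77.06, 257.06], [2.81, 150.46], [-146.56, 146.56]. Speed limits (degrees/s): [147.25, 147.25, 180, 180, 180, 180].

## Interface

Orientations are given as [roll, pitch, yaw] about the fixed x, y, z axes, in that order (R = Rz(yaw) Ry(pitch) Rx(roll)).
In Python, from rig import env gives the robot as it stands.
- The arm moves only by the tool servo_tool, never from a script. Its arguments are lists of equal length, an entry for each row: "offset": the shift along the world's x, y, z in m, a list of three; "angular": the turn, a rotation vector about the world's x, y, z in degrees, a list of three; "claw": the closure, from -1 (fully open) to 1 (shut). In form: {"offset": [[dx, dy, dz], ...], "angular": [[ax, ay, az], ...], "claw": [claw, ...]}. A call has exactly 5 rows; each row is the pose to reach, as a shift and turn from the pose commanded when the call began; what a row does not reach only later rows make up. A row lasts 1/12 s, in which the tool goes at most 41.7 mm and 7.16 degrees, less where a joint would pass 70% of its speed; a pose out of reach is approached as far as the arm can. A call with a gripper value outside its range is refused whole. The fingers move at their own pace and stop on an object; "newtons" is the grip in N (left out, the last holds). Time passes only in rows, so rows that repeat a pose let the fingers close, or fill a call up. It gives the time, the measured TCP pose, the force, the opening and the grip force at its end, in the units of the state.
- env.observe(): the state, without advancing time (a new reading comes with each control period).
- env.grab_frame(name): name is "side" or "top" or "wrist"; returns the picture (480x640x3 uint8, red, green, blue); there is no depth.
- env.camera_model(name): a dict with "fx", "fy", "cx", "cy" (pixels), "R" (3x3) and "t" (3): a world point X has camera coordinates R X + t; the wrist camera has in their place "T_tool_cam" (4x4, takes a point from camera to tool coordinates, whose origin is the TCP and whose axes are the flange's). Camera axes: x right, y down, z forward; pixel columns grow to the right and rows downward; lengths in m; the calibration is good to about 2 mm. The wrist camera is an equidistant fisheye: a pixel r from the principal point sees the ray r / f radians off the axis. A picture is of the moment at which its call begins: read the wrist's pose just before it. camera_model takes no time and is no camera call.
- env.hand_in(): hands the job in; it is judged then, once.
The state is a dict: "clock": time; "joint_positions": joint angles; "joint_vel": joint speeds; "joint_efforts": joint torques, N m; "tcp_pos": TCP position; "ee_rot": TCP orientation; "force": force on the tool from outside, world axes, zero at the start; "wrist_torque": the same for the moment, N m; "opening": opening from 0.0 (shut) to 1.0 (fully open); "finger_force": force on a finger pad.
Only numpy, scipy, OpenCV 4.12 (cv2) and the standard library are available. Lean on these libraries where they do the work, as an engineer would, in place of code of your own. Each camera call takes 0.05 s, during which the arm holds its last target. There are 200 camera calls.

## Task

Get the four round ball bearings ready for the microscope: put each one into the black-rimmed carrier dish of its own size, the largest bearing in the largest dish and so on down to the smallest, lying flat on the dish's floor inside the rim. Set them down rather than dropping them, and leave the hexagonal nut and the square block where they are.

Things in the scene. Friction and masses are not known exactly. Their poses are not given: they have to be found in the camera images.
- bearing_60_center (a point): The largest of four round steel ball bearings, each a loose solid-walled disc lying flat: outer diameter 60 mm, height 26 mm, about 400 g. Seen from above: bright outer ring, grey shield, bright inner ring and a black plastic plug filling the bore. This point is the bearing's centre, half-way up (13 mm above its underside); z is its axis.
- bearing_48_center (a point): The second largest of four round steel ball bearings, each a loose solid-walled disc lying flat: outer diameter 48 mm, height 26 mm, about 250 g. Seen from above: bright outer ring, grey shield, bright inner ring and a black plastic plug filling the bore. This point is the bearing's centre, half-way up (13 mm above its underside); z is its axis.
- bearing_36_center (a point): The second smallest of four round steel ball bearings, each a loose solid-walled disc lying flat: outer diameter 36 mm, height 26 mm, about 140 g. Seen from above: bright outer ring, grey shield, bright inner ring and a black plastic plug filling the bore. This point is the bearing's centre, half-way up (13 mm above its underside); z is its axis.
- bearing_24_center (a point): The smallest of four round steel ball bearings, each a loose solid-walled disc lying flat: outer diameter 24 mm, height 26 mm, about 60 g. Seen from above: bright outer ring, grey shield, bright inner ring and a black plastic plug filling the bore. This point is the bearing's centre, half-way up (13 mm above its underside); z is its axis.
- carrier_60_floor (a point): The largest of four specimen carriers, round shallow plastic dishes with a black rim and grey floor, fixed to the table, for the largest bearing: outer diameter 92 mm, recess 80 mm across, floor 6 mm above the table, rim 6 mm wide whose top is 9 mm above the table (3 mm above the floor). This point is the centre of the recess floor; z is up.
- carrier_48_floor (a point): The second largest of four specimen carriers, round shallow plastic dishes with a black rim and grey floor, fixed to the table, for the second largest bearing: outer diameter 80 mm, recess 68 mm across, floor 6 mm above the table, rim 6 mm wide whose top is 9 mm above the table (3 mm above the floor). This point is the centre of the recess floor; z is up.
- carrier_36_floor (a point): The second smallest of four specimen carriers, round shallow plastic dishes with a black rim and grey floor, fixed to the table, for the second smallest bearing: outer diameter 68 mm, recess 56 mm across, floor 6 mm above the table, rim 6 mm wide whose top is 9 mm above the table (3 mm above the floor). This point is the centre of the recess floor; z is up.
- carrier_24_floor (a point): The smallest of four specimen carriers, round shallow plastic dishes with a black rim and grey floor, fixed to the table, for the smallest bearing: outer diameter 56 mm, recess 44 mm across, floor 6 mm above the table, rim 6 mm wide whose top is 9 mm above the table (3 mm above the floor). This point is the centre of the recess floor; z is up.
- hex_nut_center (a point): A loose large hexagonal steel nut, 46 mm across flats, 24 mm high: not a bearing, stays where it is. This point is its centre, half-way up; z is up.
- square_block_center (a point): A loose square steel flange block, 46 x 46 mm, 26 mm high, with dark holes in its top: not a bearing, stays where it is. This point is its centre, half-way up; z is up.
There are look-alikes about, which are no part of the job. Leave any orange or turquoise look-alike of the part that bears bearing_60_center alone.

How it is judged:
By the outcome, as a careful person would: the job done as asked, in the order asked, and still so for the second after the job is handed in, with the robot touching nothing.
It also fails if it takes over 104 s, if anything falls off the work surface, if the arm or the gripper's body presses on something with over 40 N, if the wrist force passes 120 N, or if a joint passes its speed limit or range.

## Working session

There is one attempt and no reset: what is moved stays moved. The work goes in short steps, Python scripts to look and compute and a tool call to move; the robot and the scene stay as the last step left them, time stands still between calls to the robot, and variables do not carry over. Pictures are saved under pics/ and viewed, at most 15 in all, crops included, and the job is handed in when it is done.

Besides the shell and the picture viewer there is one more tool, called after "Call:" in YAML: its name, and indented under it one key for each argument. servo_tool: Moves the arm, as the interface text tells. Its arguments: {"type":"object","properties":{"offset":{"type":"array","items":{"type":"array","items":{"type":"number"}}},"angular":{"type":"array","items":{"type":"array","items":{"type":"number"}}},"claw":{"type":"array","items":{"type":"number"}},"newtons":{"type":"number"}},"required":["offset","angular","claw"]}

```bash
ls; mkdir -p pics
python3 - <<'E'
from rig import env
import cv2
print(env.tcp_to_tips, env.observe())
for n in ("top","side"):
    cv2.imwrite(f"pics/{n}0.png", env.grab_frame(n)[:,:,::-1]); m=env.camera_model(n); print(m)
print(env.camera_model("wrist"))
E
```

```text
pics
0.011 {'clock': 0.0, 'joint_positions': array([ 7.25353677e+01,  1.83536636e+01,  8.97076201e+01, -7.15112537e-04,
        7.20437763e+01, -1.14684649e+00]), 'joint_vel': array([-0.03677044,  0.09082437,  0.01720472, -0.03125438, -0.08311889,
       -0.06863509]), 'joint_efforts': array([-2.49018922e-03, -4.15524888e+01, -2.34160012e+01, -4.88822661e-05,
        8.19083943e-03,  3.32218485e-05]), 'tcp_pos': array([0.16141395, 0.55134893, 0.21585378]), 'ee_rot': array([-1.79894947e+02, -1.42302564e-03,  1.63682434e+02]), 'force': array([-1.24769147, -0.11900166,  0.85987442]), 'wrist_torque': array([ 0.01823526, -0.00732991,  0.04287081]), 'finger_force': 0.0, 'opening': 0.9997121326490628}
{'fx': 443.2040233600214, 'fy': 443.2040233600214, 'cx': 314.79047366450135, 'cy': 232.6865110211489, 'R': array([[ 0.02199244, -0.9992448 ,  0.0320338 ],
       [-0.98390619, -0.02731583, -0.17658552],
       [ 0.17732719, -0.02763471, -0.98376389]]), 't': array([-0.02467141,  0.54157548,  0.80205533])}
{'fx': 582.2932585061158, 'fy': 582.2932585061158, 'cx': 331.96476880793057, 'cy': 232.05531285576268, 'R': array([[ 0.78972218, -0.61315963,  0.01934267],
       [-0.44624226, -0.59580471, -0.6677459 ],
       [ 0.42095929,  0.51870223, -0.74413794]]), 't': array([-0.41475986,  0.26363892,  1.05455631])}
{'fx': 371.64829954431775, 'fy': 371.64829954431775, 'cx': 315.8512687248804, 'cy': 236.6151130337632, 'T_tool_cam': array([[-9.82504582e-04, -9.47775817e-01, -3.18935787e-01,
         8.27258467e-02],
       [ 9.99999517e-01, -9.30230122e-04, -3.16221945e-04,
         1.46582267e-03],
       [ 3.02383691e-06, -3.18935943e-01,  9.47776273e-01,
        -1.57551094e-01],
       [ 0.00000000e+00,  0.00000000e+00,  0.00000000e+00,
         1.00000000e+00]])}
```

View pics/top0.png

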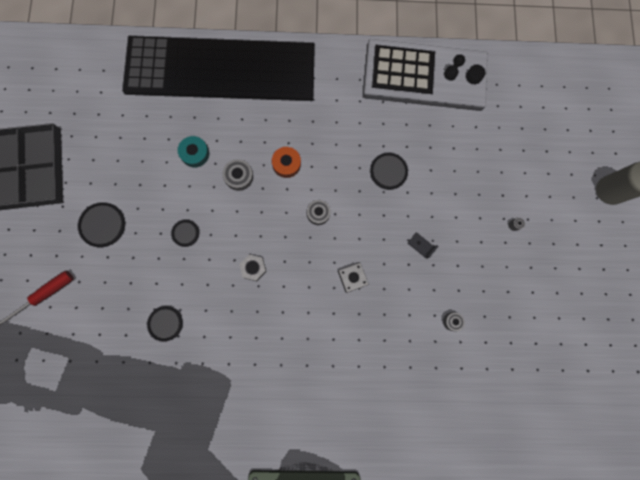

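View pics/side0.png

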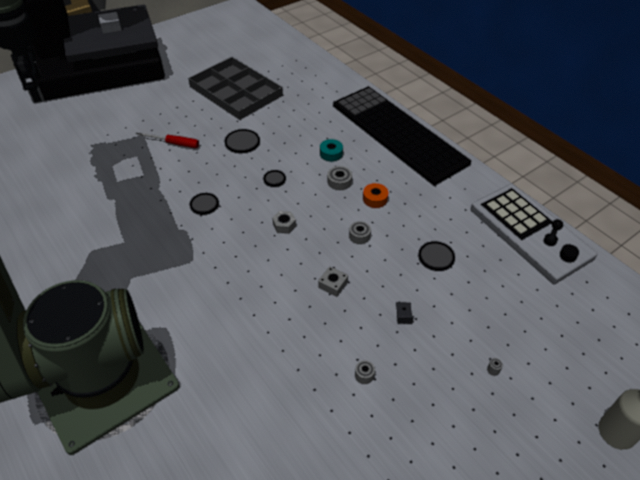

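```bash
cat > h.py <<'E'
from rig import env
import cv2, numpy as np
def ray(name,u,v):
    m=env.camera_model(name); R=m["R"]; d=R.T@np.array([(u-m["cx"])/m["fx"],(v-m["cy"])/m["fy"],1]); return -R.T@m["t"],d
def onplane(name,u,v,z):
    c,d=ray(name,u,v); return c+d*(z-c[2])/d[2]
def tri(p,q):
    (a,d),(b,e)=ray("top",*p),ray("side",*q)
    s=np.linalg.lstsq(np.c_[d,-e],b-a,rcond=None)[0]; P,Q=a+s[0]*d,b+s[1]*e
    return (P+Q)/2,np.linalg.norm(P-Q)
def dark(img,u,v,thr,r):
    # centroid and outline of the dark blob nearest (u,v)
    g=img.max(2); x0,y0=u-r,v-r
    c=cv2.resize(g[y0:v+r+1,x0:u+r+1],None,fx=4,fy=4,interpolation=cv2.INTER_CUBIC)
    cs,_=cv2.findContours((c<thr).astype(np.uint8),cv2.RETR_EXTERNAL,cv2.CHAIN_APPROX_NONE)
    k=max((k for k in cs if len(k)>8),key=lambda k:cv2.pointPolygonTest(k,(4.*r,4.*r),True))
    (a,b),ax,_=cv2.fitEllipse(k); f=lambda q:(q+.5)/4-.5
    return f(a)+x0,f(b)+y0,ax[0]/4,ax[1]/4
E
python3 - <<'E'
from h import *
T=cv2.imread("pics/top0.png");S=cv2.imread("pics/side0.png")
for n,t,s in [("turq",(192,149),(331,146)),("orange",(286,160),(376,188)),("A",(237,173),(340,174)),("B",(318,211),(360,230)),("C",(454,321),(365,372)),("D",(518,224),(496,365)),("nut",(252,267),(284,219)),("sq",(353,277),(333,280))]:
    a=dark(T,*t,75,10);b=dark(S,*s,75,10)
    P,e=tri(a[:2],b[:2]); print(n,np.round(a,1),np.round(b,1),"tri",P.round(4),"gap",e.round(4),"top26",onplane("top",*a[:2],.026)[:2].round(4),"side26",onplane("side",*b[:2],.026)[:2].round(4))
for n,t,s in [("d1",(101,225),(242,140)),("d2",(388,171),(437,255)),("d3",(165,323),(204,203)),("d4",(185,233),(274,178))]:
    a=dark(T,*t,110,32);b=dark(S,*s,110,26)
    P,e=tri(a[:2],b[:2]); m=env.camera_model("top"); dep=(m["R"]@P+m["t"])[2]
    print(n,np.round(a,1),np.round(b,1),"tri",P.round(4),"gap",e.round(4),"top9",onplane("top",*a[:2],.009)[:2].round(4),"side9",onplane("side",*b[:2],.009)[:2].round(4),"dia",round(a[3]*dep/m["fx"],4))
a=np.hstack([cv2.resize(T[125:245,165:345],None,fx=2.6,fy=2.6,interpolation=2),cv2.resize(T[205:345,425:535],(245,312),interpolation=2)]);cv2.imwrite("pics/crop.png",a)
E
```

```text
turq [191.6 149.   11.5  12.2] [330.9 145.8   7.4  10.7] tri [0.7087 0.2402 0.0301] gap 0.0016 top26 [0.7109 0.2409] side26 [0.7109 0.2443]
orange [285.8 159.8   9.9  10.3] [375.5 191.    6.3   9.3] tri [0.6923 0.0505 0.0299] gap 0.0016 top26 [0.6945 0.0503] side26 [0.6944 0.0536]
A [236.8 172.7  10.6  11. ] [339.4 173.8  13.2  19.6] tri [0.6624 0.1474 0.0289] gap 0.0017 top26 [0.6641 0.1475] side26 [0.6636 0.1501]
B [318.3 210.8   8.1   8.2] [359.7 228.4  12.4  17. ] tri [ 0.589  -0.0173  0.0289] gap 0.0018 top26 [ 0.5905 -0.0178] side26 [ 0.5899 -0.015 ]
C [455.4 321.5   5.8   6.1] [364.7 368.4  13.6  15.4] tri [ 0.3794 -0.2845  0.0288] gap 0.0022 top26 [ 0.3803 -0.286 ] side26 [ 0.3795 -0.2829]
D [519.3 222.6   3.5   4. ] [493.6 366.6  13.1  17. ] tri [ 0.5752 -0.422   0.0217] gap 0.0084 top26 [ 0.5781 -0.4224] side26 [ 0.5682 -0.4216]
nut [251.9 267.1  12.9  13.1] [283.5 218.2   9.   12.4] tri [0.4742 0.1087 0.027 ] gap 0.0019 top26 [0.4751 0.1083] side26 [0.4739 0.1099]
sq [353.3 276.9   9.7   9.9] [332.8 277.2   8.9  11.1] tri [ 0.4598 -0.0878  0.029 ] gap 0.002 top26 [ 0.4609 -0.0886] side26 [ 0.4603 -0.0856]
d1 [101.1 224.4  45.4  49.3] [241.8 140.8  26.   37.5] tri [0.5537 0.4139 0.0068] gap 0.0016 top9 [0.554  0.4124] side9 [0.5518 0.412 ] dia 0.0981
d2 [388.5 170.7  38.1  39.2] [435.9 255.8  31.2  39.7] tri [ 0.6837 -0.1623  0.0066] gap 0.0023 top9 [ 0.684  -0.1624] side9 [ 0.6808 -0.1632] dia 0.0814
d3 [164.7 323.1  36.   38.6] [203.9 203.5  23.8  31.7] tri [0.364  0.2731 0.0065] gap 0.002 top9 [0.3649 0.2718] side9 [0.3623 0.2714] dia 0.0742
d4 [184.9 232.7  28.1  29.6] [274.2 178.1  18.9  24.6] tri [0.5415 0.2473 0.0073] gap 0.0018 top9 [0.542  0.2464] side9 [0.5397 0.2462] dia 0.0591
```

View pics/crop.png

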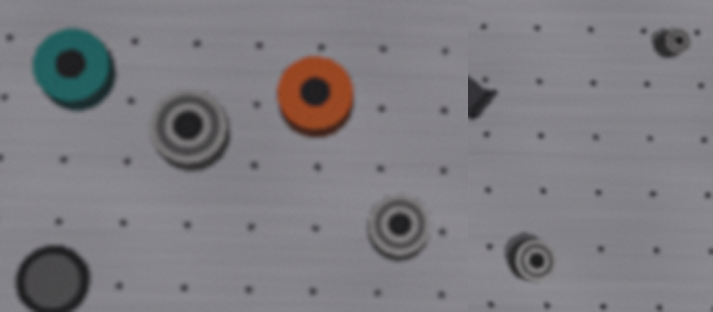

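Candidates in the top view:
- Silver round bearings: (238,174) is the 60, (318,211) the 48, (454,321) the 36 and (518,223) the 24.
- Not bearings for this job: turquoise (192,150), orange (286,160), hex nut (252,267), square block (353,277).
- Dishes: (101,225) is the 92 mm, (388,171) the 80, (165,323) the 68 and (185,233) the 56.

The crop confirms that the silver ringed disc at (238,174), between the two coloured look-alikes, is the 60 mm bearing. I'll reach for it with the jaws closing along world x, clear of both neighbours.

Call:
servo_tool:
  offset:
    - [0.025,-0.02,0]
    - [0.05,-0.04,0]
    - [0.075,-0.06,0]
    - [0.1,-0.08,0]
    - [0.125,-0.1,0]
  angular:
    - [0,0,-3.7]
    - [0,0,-7.4]
    - [0,0,-11.1]
    - [0,0,-14.8]
    - [0,0,-18.5]
  claw: [-1,-1,-1,-1,-1]

```text
clock: 0.52
tcp_pos: [0.2873, 0.4506, 0.2163]
ee_rot: [-180.0, 0.0, 145.0]
force: [-0.3, 0.3, 0.1]
opening: 0.998
finger_force: 0.0
```

Call:
servo_tool:
  offset:
    - [0.025,-0.02,0]
    - [0.05,-0.04,0]
    - [0.075,-0.06,0]
    - [0.1,-0.08,0]
    - [0.125,-0.1,0]
  angular:
    - [0,0,-3.7]
    - [0,0,-7.4]
    - [0,0,-11.1]
    - [0,0,-14.8]
    - [0,0,-18.5]
  claw: [-1,-1,-1,-1,-1]

```text
clock: 0.93
tcp_pos: [0.4124, 0.3505, 0.2164]
ee_rot: [-180.0, 0.0, 126.5]
force: [-0.2, 0.2, 0.6]
opening: 0.997
finger_force: 0.0
```

Call:
servo_tool:
  offset:
    - [0.025,-0.02,0]
    - [0.05,-0.04,0]
    - [0.075,-0.06,0]
    - [0.1,-0.08,0]
    - [0.125,-0.1,0]
  angular:
    - [0,0,-3.7]
    - [0,0,-7.4]
    - [0,0,-11.1]
    - [0,0,-14.8]
    - [0,0,-18.5]
  claw: [-1,-1,-1,-1,-1]

```text
clock: 1.35
tcp_pos: [0.5374, 0.2505, 0.2163]
ee_rot: [-180.0, 0.0, 108.0]
force: [0.9, 0.2, 0.2]
opening: 0.999
finger_force: 0.0
```

Call:
servo_tool:
  offset:
    - [0.032,-0.026,-0.015]
    - [0.064,-0.052,-0.03]
    - [0.096,-0.078,-0.05]
    - [0.127,-0.103,-0.07]
    - [0.127,-0.103,-0.07]
  angular:
    - [0,0,-3.7]
    - [0,0,-7.4]
    - [0,0,-11.1]
    - [0,0,-14.8]
    - [0,0,-18.2]
  claw: [-1,-1,-1,-1,-1]

```text
clock: 1.77
tcp_pos: [0.6655, 0.1444, 0.1423]
ee_rot: [-179.8, 0.2, 89.6]
force: [-1.2, 0.5, -1.3]
opening: 1.004
finger_force: 0.0
```

Call:
servo_tool:
  offset:
    - [0,0,0]
    - [0,0,0]
    - [0,0,0]
    - [0,0,0]
    - [0,0,0]
  angular:
    - [0,0,0]
    - [0,0,0]
    - [0,0,0]
    - [0,0,0]
    - [0,0,0]
  claw: [-1,-1,-1,-1,-1]

```text
clock: 2.18
tcp_pos: [0.6631, 0.1501, 0.148]
ee_rot: [179.9, -0.0, 90.1]
force: [-0.2, -0.9, 0.5]
opening: 0.999
finger_force: 0.0
```

```bash
cat >> h.py <<'E'
from scipy.spatial.transform import Rotation as Ro
def wpix(s,u,v,z):
    m=env.camera_model("wrist"); T=m["T_tool_cam"]; x,y=(u-m["cx"])/m["fx"],(v-m["cy"])/m["fy"]; r=np.hypot(x,y)
    d=np.array([x/r*np.sin(r),y/r*np.sin(r),np.cos(r)]) if r>1e-9 else np.array([0,0,1.])
    R=Ro.from_euler("xyz",s["ee_rot"],degrees=True).as_matrix()
    c=s["tcp_pos"]+R@T[:3,3]; d=R@T[:3,:3]@d; return c+d*(z-c[2])/d[2]
def wproj(s,P):
    m=env.camera_model("wrist"); T=m["T_tool_cam"]; R=Ro.from_euler("xyz",s["ee_rot"],degrees=True).as_matrix()
    q=T[:3,:3].T@(R.T@(np.array(P)-s["tcp_pos"])-T[:3,3]); r=np.hypot(q[0],q[1]); k=np.arctan2(r,q[2])*m["fx"]/r
    return m["cx"]+k*q[0],m["cy"]+k*q[1]
E
python3 - <<'E'
from h import *
s=env.observe(); I=env.grab_frame("wrist")[:,:,::-1]; cv2.imwrite("pics/w0.png",I)
print(s["clock"],s["tcp_pos"],s["ee_rot"],s["joint_positions"].round(1)); print(wproj(s,(.664,.1488,.026)))
E
```

```text
2.1833 [0.66307049 0.15010989 0.14803351] [ 1.79906689e+02 -2.86494202e-02  9.01091416e+01] [11.8 30.2 80.4  0.  69.2 11.7]
(np.float64(317.1566556044157), np.float64(225.69074603943207))
```

View pics/w0.png

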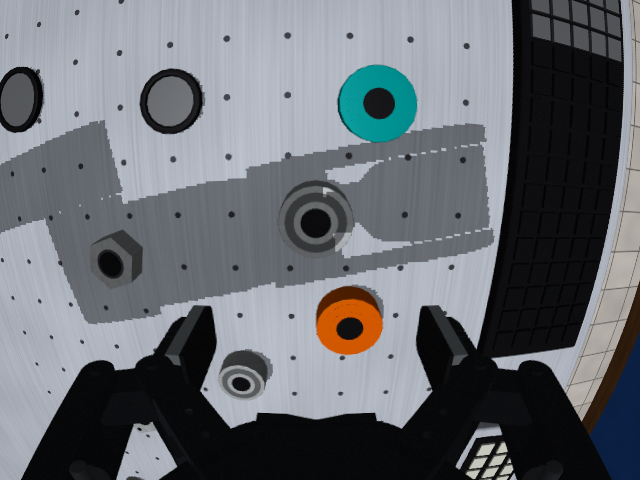

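The plug sits at (316,223) against a prediction of (317,226), so the position agrees within about 2 mm. Descending.

Call:
servo_tool:
  offset:
    - [0,0,-0.035]
    - [0,0.001,-0.07]
    - [0,0.001,-0.1]
    - [0,0.001,-0.12]
    - [0,0.001,-0.133]
  angular:
    - [0,0,0]
    - [0,0,0]
    - [0,0,0]
    - [0,0,0]
    - [0,0,0]
  claw: [-1,-1,-1,-1,-1]

```text
clock: 2.65
tcp_pos: [0.6618, 0.1502, 0.0115]
ee_rot: [-179.8, 0.0, 90.1]
force: [-0.3, -0.3, 0.0]
opening: 1.001
finger_force: 0.0
```

Call:
servo_tool:
  offset:
    - [0,0,0]
    - [0,0,0]
    - [0,0,0]
    - [0,0,0]
    - [0,0,0]
  angular:
    - [0,0,0]
    - [0,0,0]
    - [0,0,0]
    - [0,0,0]
    - [0,0,0]
  claw: [-1,-1,1,1,1]
  newtons: 60

```text
clock: 3.07
tcp_pos: [0.6646, 0.1501, 0.0156]
ee_rot: [179.8, -0.0, 90.0]
force: [0.6, 1.8, -0.0]
opening: 0.607
finger_force: 0.0
```

Call:
servo_tool:
  offset:
    - [0,0,0]
    - [0,0,0]
    - [0,0,0]
    - [0,0,0]
    - [0,0,0]
  angular:
    - [0,0,0]
    - [0,0,0]
    - [0,0,0]
    - [0,0,0]
    - [0,0,0]
  claw: [1,1,1,1,1]

```text
clock: 3.48
tcp_pos: [0.6636, 0.1498, 0.0138]
ee_rot: [180.0, 0.0, 90.0]
force: [-0.1, -0.2, -0.3]
opening: -0.001
finger_force: 0.0
```

It closed to shut, so the grasp missed. Looking.

Run:
```python
from h import *
a=env.grab_frame("wrist"); b=env.grab_frame("side")
b=cv2.resize(b[100:300,230:497],(640,480)); o=cv2.resize(np.hstack([a,b]),(800,300)); cv2.imwrite("pics/m1.png",o[:,:,::-1])
```

```text
(no output)
```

View pics/m1.png

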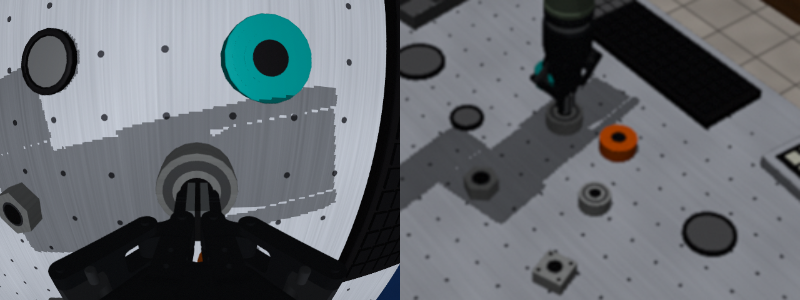

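Run:
```python
from h import *
s=env.observe(); print(s["tcp_pos"],s["force"],s["wrist_torque"].round(2),s["opening"],s["finger_force"])
for z in (.026,.0): print("bearing z",z,[np.round(wproj(s,(.664+dx,.150+dy,z)),0).tolist() for dx,dy in [(0,0),(.03,0),(-.03,0),(0,.03),(0,-.03)]])
t=s["tcp_pos"]
for k in (-.011,0,.013,.03): print("tool axis z",round(t[2]+k,4),np.round(wproj(s,t+[0,0,k])))
a=env.grab_frame("wrist")[200:400,200:440]; cv2.imwrite("pics/m2.png",cv2.resize(a,(720,600),interpolation=2)[:,:,::-1])
```

```text
[0.66352633 0.1498328  0.01367211] [-0.58980109 -0.03378169  0.73385861] [ 0.02  0.01 -0.02] -1.3380435047032118e-05 0.0
bearing z 0.026 [[317.0, 310.0], [384.0, 309.0], [251.0, 309.0], [317.0, 247.0], [317.0, 363.0]]
bearing z 0.0 [[317.0, 285.0], [375.0, 284.0], [259.0, 284.0], [317.0, 229.0], [317.0, 334.0]]
tool axis z 0.0027 [316. 287.]
tool axis z 0.0137 [316. 297.]
tool axis z 0.0267 [316. 311.]
tool axis z 0.0437 [316. 332.]
```

View pics/m2.png

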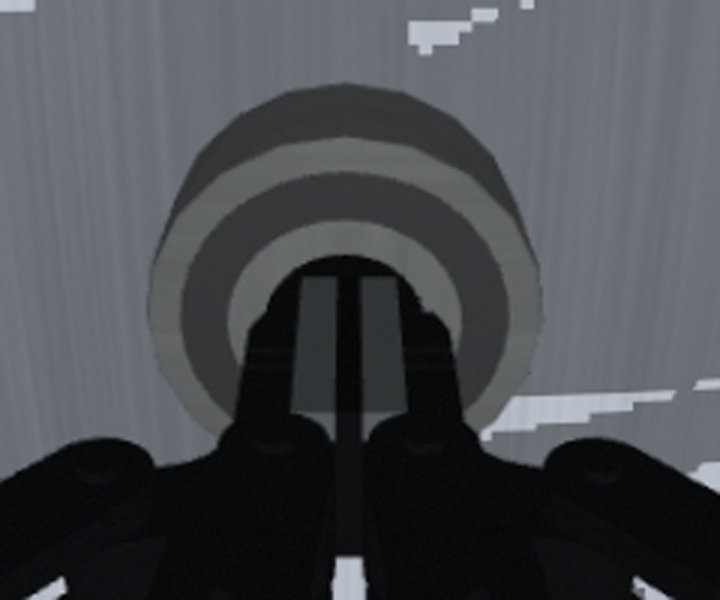

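Run:
```python
from h import *
s=dict(tcp_pos=np.array([.66307,.1501,.14803]),ee_rot=[179.907,-.0286,90.109])
for k in (-.011,.0,.002,.012,.022,.032):
  print("k",k,[np.round(wproj(s,s["tcp_pos"]+[-.0425,dy,k])).tolist() for dy in (.011,-.011)])
s=env.observe()
for k in (-.011,.0,.012,.022,.032,.042): print("shut",k,np.round(wproj(s,s["tcp_pos"]+[0,.011,k])))
a=cv2.imread("pics/w0.png")[280:420,120:280]; cv2.imwrite("pics/m3.png",cv2.resize(a,(640,560),interpolation=2))
```

```text
k -0.011 [[232.0, 267.0], [235.0, 305.0]]
k 0.0 [[227.0, 276.0], [231.0, 316.0]]
k 0.002 [[226.0, 278.0], [230.0, 318.0]]
k 0.012 [[221.0, 287.0], [226.0, 329.0]]
k 0.022 [[216.0, 297.0], [222.0, 340.0]]
k 0.032 [[210.0, 309.0], [217.0, 353.0]]
shut -0.011 [316. 267.]
shut 0.0 [316. 277.]
shut 0.012 [316. 288.]
shut 0.022 [316. 299.]
shut 0.032 [316. 311.]
shut 0.042 [316. 325.]
```

View pics/m3.png

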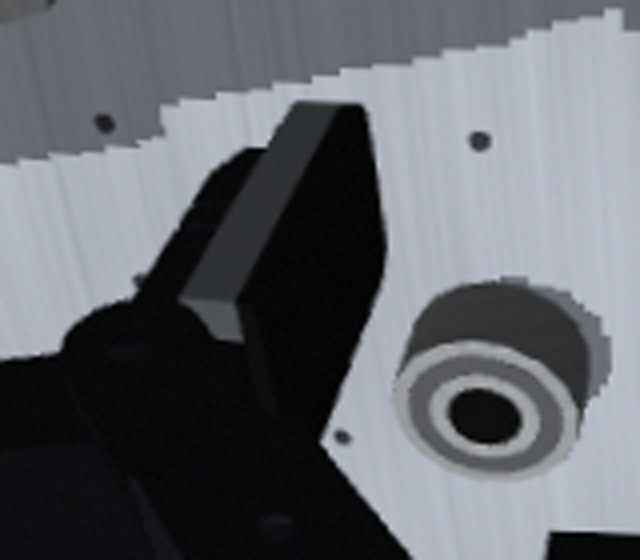

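The wrist view shows that the pad tips really sit about 16 mm behind the TCP when shut and 29 mm when open, not 11 mm ahead. The fingers therefore closed above the bearing without touching it. I'll raise, open and go about 26 mm lower, watching the force.

Call:
servo_tool:
  offset:
    - [0,0,0.02]
    - [0,0,0.04]
    - [0,0,0.04]
    - [0,0,0.04]
    - [0,0,0.04]
  angular:
    - [0,0,0]
    - [0,0,0]
    - [0,0,0]
    - [0,0,0]
    - [0,0,0]
  claw: [-1,-1,-1,-1,-1]

```text
clock: 4.05
tcp_pos: [0.663, 0.1497, 0.0531]
ee_rot: [-179.9, 0.0, 90.0]
force: [-0.5, 0.3, 0.1]
opening: 0.71
finger_force: 0.0
```

Call:
servo_tool:
  offset:
    - [0,0,0]
    - [0,0,0]
    - [0,0,0]
    - [0,0,-0.01]
    - [0,0,-0.03]
  angular:
    - [0,0,0]
    - [0,0,0]
    - [0,0,0]
    - [0,0,0]
    - [0,0,0]
  claw: [-1,-1,-1,-1,-1]

```text
clock: 4.47
tcp_pos: [0.6654, 0.1502, 0.0252]
ee_rot: [179.7, -0.1, 90.0]
force: [0.6, -0.4, -0.3]
opening: 1.001
finger_force: 0.0
```

Call:
servo_tool:
  offset:
    - [0,0,-0.01]
    - [0,0,-0.018]
    - [0,0,-0.026]
    - [0,0,-0.03]
    - [0,0,-0.03]
  angular:
    - [0,0,0]
    - [0,0,0]
    - [0,0,0]
    - [0,0,0]
    - [0,0,0]
  claw: [-1,-1,-1,-1,-1]

```text
clock: 4.88
tcp_pos: [0.663, 0.1497, -0.0074]
ee_rot: [-179.9, 0.0, 90.0]
force: [0.1, 0.4, 0.1]
opening: 1.001
finger_force: 0.0
```

Run:
```python
from h import *
print({k:np.round(v,3) for k,v in env.observe().items() if k in("tcp_pos","force","opening","clock")})
a=env.grab_frame("wrist")[180:440,100:530]; b=env.grab_frame("side")[100:230,270:440]
cv2.imwrite("pics/m4.png",np.hstack([cv2.resize(a,(430,340)),cv2.resize(b,(370,340))])[:,:,::-1])
```

```text
{'clock': np.float64(4.883), 'tcp_pos': array([ 0.663,  0.15 , -0.007]), 'force': array([0.051, 0.373, 0.135]), 'opening': np.float64(1.001)}
```

View pics/m4.png

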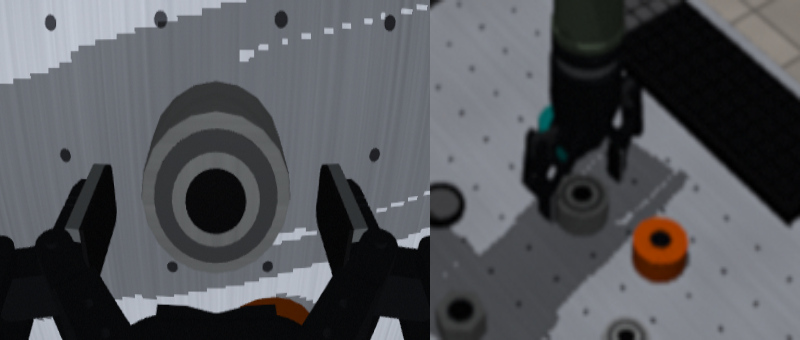

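Call:
servo_tool:
  offset:
    - [0,0,-0.003]
    - [0,0,-0.006]
    - [0,0,-0.006]
    - [0,0,-0.006]
    - [0,0,-0.006]
  angular:
    - [0,0,0]
    - [0,0,0]
    - [0,0,0]
    - [0,0,0]
    - [0,0,0]
  claw: [-1,-1,1,1,1]
  newtons: 60

```text
clock: 5.4
tcp_pos: [0.6637, 0.1499, -0.0117]
ee_rot: [180.0, -0.0, 90.0]
force: [1.7, 0.0, -4.2]
opening: 0.685
finger_force: 64.9
```

Call:
servo_tool:
  offset:
    - [0,0,0]
    - [0,0,0]
    - [0,0,0]
    - [0,0,0]
    - [0,0,0]
  angular:
    - [0,0,0]
    - [0,0,0]
    - [0,0,0]
    - [0,0,0]
    - [0,0,0]
  claw: [1,1,1,1,1]

```text
clock: 5.82
tcp_pos: [0.6637, 0.1499, -0.0117]
ee_rot: [180.0, -0.0, 90.0]
force: [-0.6, 0.3, 5.2]
opening: 0.68
finger_force: 65.7
```

Call:
servo_tool:
  offset:
    - [0,0,0.01]
    - [0,0,0.03]
    - [0,0,0.055]
    - [0,0,0.08]
    - [0,0,0.08]
  angular:
    - [0,0,0]
    - [0,0,0]
    - [0,0,0]
    - [0,0,0]
    - [0,0,0]
  claw: [1,1,1,1,1]

```text
clock: 6.23
tcp_pos: [0.6666, 0.1504, 0.0724]
ee_rot: [179.5, -0.1, 90.0]
force: [2.1, -0.2, -3.5]
opening: 0.681
finger_force: 66.1
```

Call:
servo_tool:
  offset:
    - [-0.006,0.014,0]
    - [-0.016,0.038,0]
    - [-0.028,0.066,0]
    - [-0.04,0.094,0]
    - [-0.052,0.122,0]
  angular:
    - [0,0,0]
    - [0,0,0]
    - [0,0,0]
    - [0,0,0]
    - [0,0,0]
  claw: [1,1,1,1,1]

```text
clock: 6.65
tcp_pos: [0.6091, 0.2726, 0.0648]
ee_rot: [-179.7, 0.1, 90.0]
force: [-0.4, -0.2, -5.0]
opening: 0.68
finger_force: 65.8
```

Call:
servo_tool:
  offset:
    - [-0.013,0.03,0]
    - [-0.026,0.062,0]
    - [-0.039,0.094,0]
    - [-0.051,0.12,0]
    - [-0.059,0.14,0]
  angular:
    - [0,0,0]
    - [0,0,0]
    - [0,0,0]
    - [0,0,0]
    - [0,0,0]
  claw: [1,1,1,1,1]

```text
clock: 7.07
tcp_pos: [0.5491, 0.414, 0.0647]
ee_rot: [-179.7, 0.1, 90.1]
force: [1.1, 0.7, -5.0]
opening: 0.68
finger_force: 65.9
```

Call:
servo_tool:
  offset:
    - [0,0,0]
    - [0,0,-0.02]
    - [0,0,-0.04]
    - [0,0,-0.055]
    - [0,0,-0.06]
  angular:
    - [0,0,0]
    - [0,0,0]
    - [0,0,0]
    - [0,0,0]
    - [0,0,0]
  claw: [1,1,1,1,1]

```text
clock: 7.48
tcp_pos: [0.5494, 0.4097, 0.0024]
ee_rot: [-179.6, 0.3, 90.0]
force: [-1.1, 0.1, -5.5]
opening: 0.683
finger_force: 65.8
```

Run:
```python
from h import *
s=env.observe(); print({k:np.round(v,4) for k,v in s.items() if k in("tcp_pos","force","opening","clock","finger_force")})
a=env.grab_frame("wrist")[120:440,100:530]; b=env.grab_frame("side")[70:200,170:340]
print(np.round(wproj(s,(.553,.412,.006)))-[100,120])
cv2.imwrite("pics/m5.png",np.hstack([a,cv2.resize(b,(370,320))])[:,:,::-1])
```

```text
{'clock': np.float64(7.4833), 'tcp_pos': array([0.5494, 0.4097, 0.0024]), 'force': array([-1.105 ,  0.0649, -5.4836]), 'finger_force': np.float64(65.8086), 'opening': np.float64(0.6835)}
[224. 177.]
```

View pics/m5.png

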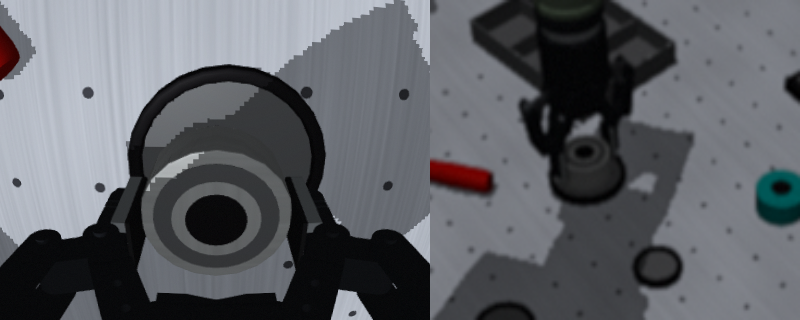

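Call:
servo_tool:
  offset:
    - [0.001,0,0]
    - [0.001,0,0]
    - [0.001,0,-0.004]
    - [0.001,0,-0.008]
    - [0.001,0,-0.011]
  angular:
    - [0,0,0]
    - [0,0,0]
    - [0,0,0]
    - [0,0,0]
    - [0,0,0]
  claw: [1,1,1,1,1]

```text
clock: 8.0
tcp_pos: [0.5536, 0.4118, -0.0032]
ee_rot: [180.0, -0.0, 90.0]
force: [-0.2, 1.1, -5.3]
opening: 0.678
finger_force: 65.8
```

Call:
servo_tool:
  offset:
    - [0,0,0]
    - [0,0,-0.001]
    - [0,0,-0.002]
    - [0,0,-0.002]
    - [0,0,-0.002]
  angular:
    - [0,0,0]
    - [0,0,0]
    - [0,0,0]
    - [0,0,0]
    - [0,0,0]
  claw: [1,1,1,1,1]

```text
clock: 8.42
tcp_pos: [0.5536, 0.4119, -0.0052]
ee_rot: [180.0, -0.0, 90.0]
force: [0.1, 0.3, -5.4]
opening: 0.68
finger_force: 65.8
```

Call:
servo_tool:
  offset:
    - [0,0,0]
    - [0,0,0]
    - [0,0,0]
    - [0,0,0]
    - [0,0,0]
  angular:
    - [0,0,0]
    - [0,0,0]
    - [0,0,0]
    - [0,0,0]
    - [0,0,0]
  claw: [1,1,1,1,1]

```text
clock: 8.83
tcp_pos: [0.5536, 0.4119, -0.0052]
ee_rot: [180.0, -0.0, 90.0]
force: [0.2, -0.5, -4.7]
opening: 0.682
finger_force: 65.8
```

Call:
servo_tool:
  offset:
    - [0,0,-0.0005]
    - [0,0,-0.001]
    - [0,0,-0.001]
    - [0,0,-0.001]
    - [0,0,-0.001]
  angular:
    - [0,0,0]
    - [0,0,0]
    - [0,0,0]
    - [0,0,0]
    - [0,0,0]
  claw: [1,1,1,1,1]

```text
clock: 9.25
tcp_pos: [0.5536, 0.4119, -0.0057]
ee_rot: [180.0, -0.0, 90.0]
force: [0.5, -0.6, 0.4]
opening: 0.68
finger_force: 66.4
```

Call:
servo_tool:
  offset:
    - [0,0,-0.0005]
    - [0,0,-0.001]
    - [0,0,-0.001]
    - [0,0,-0.001]
    - [0,0,-0.001]
  angular:
    - [0,0,0]
    - [0,0,0]
    - [0,0,0]
    - [0,0,0]
    - [0,0,0]
  claw: [1,1,1,1,1]

```text
clock: 9.67
tcp_pos: [0.5536, 0.4119, -0.0057]
ee_rot: [180.0, -0.0, 90.0]
force: [-2.8, -2.4, 6.9]
opening: 0.68
finger_force: 67.1
```

Call:
servo_tool:
  offset:
    - [0,0,0]
    - [0,0,0]
    - [0,0,0]
    - [0,0,0]
    - [0,0,0.01]
  angular:
    - [0,0,0]
    - [0,0,0]
    - [0,0,0]
    - [0,0,0]
    - [0,0,0]
  claw: [-1,-1,-1,-1,-1]

```text
clock: 10.08
tcp_pos: [0.5524, 0.411, 0.0008]
ee_rot: [-179.8, 0.1, 90.0]
force: [-0.5, -1.5, -0.4]
opening: 1.002
finger_force: 0.0
```

Call:
servo_tool:
  offset:
    - [0,0,0.02]
    - [0,0,0.04]
    - [0,0,0.07]
    - [0,0,0.07]
    - [0,0,0.07]
  angular:
    - [0,0,0]
    - [0,0,0]
    - [0,0,0]
    - [0,0,0]
    - [0,0,0]
  claw: [-1,-1,-1,-1,-1]

```text
clock: 10.5
tcp_pos: [0.5549, 0.4128, 0.0757]
ee_rot: [179.7, -0.2, 90.0]
force: [-0.0, -0.8, 0.4]
opening: 0.994
finger_force: 0.0
```

Run:
```python
from h import *
s=env.observe(); print({k:np.round(v,4) for k,v in s.items() if k in("tcp_pos","force","opening","clock")})
I=env.grab_frame("wrist"); u,v=map(round,wproj(s,(.554,.412,.032)))
a=dark(I,u,v,50,30); print("plug",a,wpix(s,a[0],a[1],.032).round(4)); cv2.imwrite("pics/m6.png",I[:,:,::-1])
```

```text
{'clock': np.float64(10.5), 'tcp_pos': array([0.5549, 0.4128, 0.0757]), 'force': array([-0.0368, -0.8126,  0.4237]), 'opening': np.float64(0.9939)}
plug (313.53368759155273, 261.8703193664551, 37.44508743286133, 40.53963088989258) [0.5535 0.4133 0.032 ]
```

View pics/m6.png

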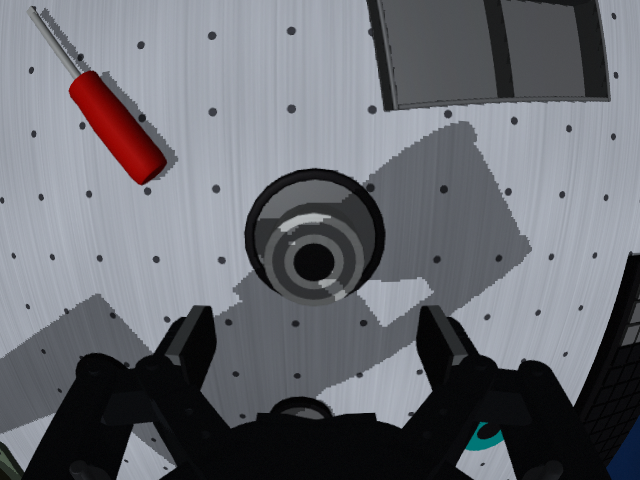

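Run:
```python
from h import *
s=dict(tcp_pos=np.array([.5549,.4128,.0757]),ee_rot=[179.7,-.2,90.0])
print([wpix(s,*p,.009).round(4) for p in [(245,237),(385,237),(315,168),(315,306)]])
```

```text
[array([0.5093, 0.4211, 0.009 ]), array([0.5996, 0.4209, 0.009 ]), array([0.5545, 0.4651, 0.009 ]), array([0.5544, 0.371 , 0.009 ])]
```

The bearing lies in the dish, about 5 mm off centre toward −y by the wrist view, inside the 10 mm allowance. On to the 48 mm bearing.

Call:
servo_tool:
  offset:
    - [0.002,-0.03,0]
    - [0.005,-0.06,0]
    - [0.007,-0.09,0]
    - [0.01,-0.12,0]
    - [0.012,-0.15,0]
  angular:
    - [0,0,0]
    - [0,0,0]
    - [0,0,0]
    - [0,0,0]
    - [0,0,0]
  claw: [-1,-1,-1,-1,-1]

```text
clock: 10.97
tcp_pos: [0.5646, 0.2602, 0.0713]
ee_rot: [-179.9, 0.1, 90.0]
force: [1.1, 0.2, -0.4]
opening: 1.001
finger_force: 0.0
```

Call:
servo_tool:
  offset:
    - [0.002,-0.03,0]
    - [0.005,-0.06,0]
    - [0.007,-0.09,0]
    - [0.01,-0.12,0]
    - [0.012,-0.15,0]
  angular:
    - [0,0,0]
    - [0,0,0]
    - [0,0,0]
    - [0,0,0]
    - [0,0,0]
  claw: [-1,-1,-1,-1,-1]

```text
clock: 11.38
tcp_pos: [0.5766, 0.1102, 0.0715]
ee_rot: [-179.9, 0.0, 90.0]
force: [0.7, -0.1, 0.4]
opening: 1.004
finger_force: 0.0
```

Call:
servo_tool:
  offset:
    - [0.003,-0.035,0]
    - [0.006,-0.07,0]
    - [0.01,-0.105,0]
    - [0.012,-0.1275,0]
    - [0.012,-0.1275,0]
  angular:
    - [0,0,0]
    - [0,0,0]
    - [0,0,0]
    - [0,0,0]
    - [0,0,0]
  claw: [-1,-1,-1,-1,-1]

```text
clock: 11.8
tcp_pos: [0.589, -0.0198, 0.0715]
ee_rot: [-179.9, 0.1, 89.7]
force: [1.3, -0.0, 0.4]
opening: 0.998
finger_force: 0.0
```

Call:
servo_tool:
  offset:
    - [0,0,0]
    - [0,0,0]
    - [0,0,0]
    - [0,0,0]
    - [0,0,0]
  angular:
    - [0,0,0]
    - [0,0,0]
    - [0,0,0]
    - [0,0,0]
    - [0,0,0]
  claw: [-1,-1,-1,-1,-1]

```text
clock: 12.22
tcp_pos: [0.5894, -0.0146, 0.0726]
ee_rot: [-180.0, -0.0, 90.1]
force: [0.1, -0.3, -0.1]
opening: 0.999
finger_force: 0.0
```

```bash
cat >> h.py <<'E'
def check(P,thr=50):
    s=env.observe(); I=env.grab_frame("wrist"); u,v=map(round,wproj(s,P)); a=dark(I,u,v,thr,30)
    print(round(s["clock"],2),s["tcp_pos"].round(4),s["ee_rot"].round(2),"pred",u,v,"plug",np.round(a,1),wpix(s,a[0],a[1],P[2]).round(4)); return I
E
python3 - <<'E'
from h import *
check((.590,-.0155,.026))
T=env.grab_frame("top"); cv2.imwrite("pics/t1.png",T[:,:,::-1])
a=dark(T,100,220,60,8); b=dark(T,101,225,110,32); print("plug",np.round(a,1),onplane("top",*a[:2],.032).round(4),"dish",np.round(b,1),onplane("top",*b[:2],.009).round(4))
E
```

```text
12.22 [ 0.5894 -0.0146  0.0726] [-1.7999e+02 -1.0000e-02  9.0070e+01] pred 317 262 plug [315.5 259.6  29.4  31.6] [ 0.5889 -0.0139  0.026 ]
plug [ 97.4 221.9   9.4  10.4] [0.5546 0.4095 0.032 ] dish [101.1 224.4  44.2  48. ] [0.5541 0.4124 0.009 ]
```

Call:
servo_tool:
  offset:
    - [-0.001,0.001,-0.025]
    - [-0.001,0.001,-0.05]
    - [-0.001,0.001,-0.068]
    - [-0.001,0.001,-0.08]
    - [-0.001,0.001,-0.084]
  angular:
    - [0,0,0]
    - [0,0,0]
    - [0,0,0]
    - [0,0,0]
    - [0,0,0]
  claw: [-1,-1,-1,-1,-1]

```text
clock: 12.73
tcp_pos: [0.587, -0.0142, -0.0133]
ee_rot: [-179.8, -0.0, 90.0]
force: [0.0, -0.1, 0.7]
opening: 0.998
finger_force: 0.0
```

Call:
servo_tool:
  offset:
    - [0,0,0]
    - [0,0,0]
    - [0,0,0]
    - [0,0,0]
    - [0,0,0]
  angular:
    - [0,0,0]
    - [0,0,0]
    - [0,0,0]
    - [0,0,0]
    - [0,0,0]
  claw: [-1,-1,1,1,1]
  newtons: 50

```text
clock: 13.15
tcp_pos: [0.5891, -0.0147, -0.0103]
ee_rot: [179.9, 0.0, 90.0]
force: [-0.4, 0.5, 0.7]
opening: 0.606
finger_force: 0.0
```

Call:
servo_tool:
  offset:
    - [0,0,0]
    - [0,0,0]
    - [0,0,0]
    - [0,0,0]
    - [0,0,0]
  angular:
    - [0,0,0]
    - [0,0,0]
    - [0,0,0]
    - [0,0,0]
    - [0,0,0]
  claw: [1,1,1,1,1]

```text
clock: 13.57
tcp_pos: [0.5894, -0.0147, -0.0101]
ee_rot: [179.9, 0.0, 90.0]
force: [-0.4, 0.6, 6.0]
opening: 0.543
finger_force: 51.4
```

Gripped at 0.543 × 85 ≈ 46 mm. Lifting and carrying it over the 80 mm dish.

Call:
servo_tool:
  offset:
    - [0,0,0.01]
    - [0,0,0.03]
    - [0,0,0.055]
    - [0,0,0.08]
    - [0,0,0.08]
  angular:
    - [0,0,0]
    - [0,0,0]
    - [0,0,0]
    - [0,0,0]
    - [0,0,0]
  claw: [1,1,1,1,1]

```text
clock: 13.98
tcp_pos: [0.5916, -0.0148, 0.0736]
ee_rot: [179.5, 0.0, 90.0]
force: [1.9, 0.1, -1.7]
opening: 0.541
finger_force: 52.1
```

Call:
servo_tool:
  offset:
    - [0.012,-0.018,0]
    - [0.028,-0.043,0]
    - [0.047,-0.073,0]
    - [0.065,-0.1,0]
    - [0.082,-0.127,0]
  angular:
    - [0,0,0]
    - [0,0,0]
    - [0,0,0]
    - [0,0,0]
    - [0,0,0]
  claw: [1,1,1,1,1]

```text
clock: 14.4
tcp_pos: [0.6705, -0.1428, 0.0674]
ee_rot: [-179.9, -0.0, 90.0]
force: [1.2, 0.5, -3.3]
opening: 0.548
finger_force: 52.0
```

Call:
servo_tool:
  offset:
    - [0.0115,-0.0185,0]
    - [0.0115,-0.0185,-0.01]
    - [0.0115,-0.0185,-0.02]
    - [0.0115,-0.0185,-0.03]
    - [0.0115,-0.0185,-0.03]
  angular:
    - [0,0,0]
    - [0,0,0]
    - [0,0,0]
    - [0,0,0]
    - [0,0,0]
  claw: [1,1,1,1,1]

```text
clock: 14.82
tcp_pos: [0.6789, -0.1585, 0.0347]
ee_rot: [-179.6, -0.1, 90.0]
force: [-0.2, 1.2, -3.6]
opening: 0.545
finger_force: 52.1
```

Call:
servo_tool:
  offset:
    - [0,0,0]
    - [0,0,0]
    - [0,0,0]
    - [0,0,0]
    - [0,0,0]
  angular:
    - [0,0,0]
    - [0,0,0]
    - [0,0,0]
    - [0,0,0]
    - [0,0,0]
  claw: [1,1,1,1,1]

```text
clock: 15.23
tcp_pos: [0.6824, -0.16, 0.0395]
ee_rot: [179.9, 0.0, 90.0]
force: [0.0, 0.7, -2.1]
opening: 0.541
finger_force: 52.1
```

Run:
```python
from h import *
P=(.6825,-.1600,.009); s=env.observe(); print(s["tcp_pos"].round(4),s["ee_rot"].round(2),s["force"].round(1),s["opening"],s["joint_positions"].round(1))
I=env.grab_frame("wrist"); u,v=wproj(s,P); print("dish centre pred",u,v,"pred far rim",wproj(s,(P[0],P[1]+.04,.009)),"L",wproj(s,(P[0]-.04,P[1],.009)),"R",wproj(s,(P[0]+.04,P[1],.009)))
cv2.imwrite("pics/m7.png",I[:,:,::-1])
```

```text
[ 0.6824 -0.16    0.0395] [1.7993e+02 2.0000e-02 9.0000e+01] [ 0.   0.7 -2.1] 0.5410556361962449 [-14.1  37.2  84.3  -0.   58.4 -14.1]
dish centre pred 316.4758673765863 271.6387334484977 pred far rim (np.float64(316.4450416387334), np.float64(200.88106599641011)) L (np.float64(245.0147047035955), np.float64(271.29298556648735)) R (np.float64(387.8859953609225), np.float64(271.12126454393945))
```

View pics/m7.png

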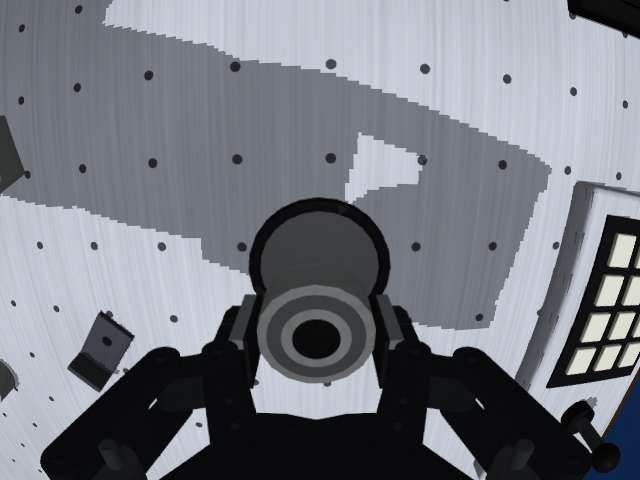

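The rim edges read L 249, R 390 and far 198 against predictions of 245, 388 and 201, so I'm nudging +2 mm x and +1 mm y, then setting it down.

Call:
servo_tool:
  offset:
    - [0.002,0.001,-0.01]
    - [0.002,0.001,-0.022]
    - [0.002,0.001,-0.034]
    - [0.002,0.001,-0.04]
    - [0.002,0.001,-0.043]
  angular:
    - [0,0,0]
    - [0,0,0]
    - [0,0,0]
    - [0,0,0]
    - [0,0,0]
  claw: [1,1,1,1,1]

```text
clock: 15.7
tcp_pos: [0.6822, -0.1587, -0.0045]
ee_rot: [-179.7, -0.1, 90.0]
force: [-8.0, 1.6, 21.5]
opening: 0.544
finger_force: 55.0
```

Call:
servo_tool:
  offset:
    - [0,0,0]
    - [0,0,0]
    - [0,0,-0.001]
    - [0,0,-0.002]
    - [0,0,-0.002]
  angular:
    - [0,0,0]
    - [0,0,0]
    - [0,0,0]
    - [0,0,0]
    - [0,0,0]
  claw: [1,1,1,1,1]

```text
clock: 16.12
tcp_pos: [0.6826, -0.1589, -0.0043]
ee_rot: [-179.8, -0.0, 90.0]
force: [-7.0, 1.9, 13.0]
opening: 0.54
finger_force: 54.7
```

Call:
servo_tool:
  offset:
    - [0,0,-0.0005]
    - [0,0,-0.001]
    - [0,0,-0.001]
    - [0,0,-0.001]
    - [0,0,-0.001]
  angular:
    - [0,0,0]
    - [0,0,0]
    - [0,0,0]
    - [0,0,0]
    - [0,0,0]
  claw: [1,1,1,1,1]

```text
clock: 16.53
tcp_pos: [0.6826, -0.1589, -0.0044]
ee_rot: [-179.9, -0.0, 90.0]
force: [-8.1, 2.4, 17.6]
opening: 0.546
finger_force: 55.0
```

Call:
servo_tool:
  offset:
    - [0,0,0.001]
    - [0,0,0.001]
    - [0,0,0.001]
    - [0,0,0.001]
    - [0,0,0.01]
  angular:
    - [0,0,0]
    - [0,0,0]
    - [0,0,0]
    - [0,0,0]
    - [0,0,0]
  claw: [-1,-1,-1,-1,-1]

```text
clock: 16.95
tcp_pos: [0.6826, -0.1588, 0.0005]
ee_rot: [-179.8, -0.1, 90.0]
force: [-0.2, -0.8, -0.6]
opening: 1.0
finger_force: 0.0
```

Call:
servo_tool:
  offset:
    - [0,0,0.02]
    - [0,0,0.04]
    - [0,0,0.07]
    - [-0.01,-0.004,0.07]
    - [-0.035,-0.014,0.07]
  angular:
    - [0,0,0]
    - [0,0,0]
    - [0,0,0]
    - [0,0,0]
    - [0,0,0]
  claw: [-1,-1,-1,-1,-1]

```text
clock: 17.37
tcp_pos: [0.6531, -0.1729, 0.0755]
ee_rot: [179.5, 0.1, 90.1]
force: [-0.9, -0.5, -1.2]
opening: 0.998
finger_force: 0.0
```

Call:
servo_tool:
  offset:
    - [-0.03,-0.012,0]
    - [-0.06,-0.025,0]
    - [-0.09,-0.037,0]
    - [-0.12,-0.049,0]
    - [-0.15,-0.062,0]
  angular:
    - [0,0,0]
    - [0,0,0]
    - [0,0,0]
    - [0,0,0]
    - [0,0,0]
  claw: [-1,-1,-1,-1,-1]

```text
clock: 17.78
tcp_pos: [0.4976, -0.2355, 0.073]
ee_rot: [180.0, 0.0, 90.0]
force: [0.2, -0.9, -0.1]
opening: 1.0
finger_force: 0.0
```

Call:
servo_tool:
  offset:
    - [-0.035,-0.014,0]
    - [-0.07,-0.028,0]
    - [-0.1,-0.041,0]
    - [-0.119,-0.049,0]
    - [-0.119,-0.049,0]
  angular:
    - [0,0,0]
    - [0,0,0]
    - [0,0,0]
    - [0,0,0]
    - [0,0,0]
  claw: [-1,-1,-1,-1,-1]

```text
clock: 18.2
tcp_pos: [0.3763, -0.2847, 0.0729]
ee_rot: [-179.9, -0.0, 89.8]
force: [-0.4, -0.1, -0.1]
opening: 1.001
finger_force: 0.0
```

Call:
servo_tool:
  offset:
    - [0,0,0]
    - [0,0,0]
    - [0,0,0]
    - [0,0,0]
    - [0,0,0]
  angular:
    - [0,0,0]
    - [0,0,0]
    - [0,0,0]
    - [0,0,0]
    - [0,0,0]
  claw: [-1,-1,-1,-1,-1]

```text
clock: 18.62
tcp_pos: [0.3809, -0.2839, 0.0726]
ee_rot: [180.0, 0.0, 90.1]
force: [0.6, -0.1, 0.7]
opening: 1.002
finger_force: 0.0
```

Run:
```python
from h import *
I=check((.3805,-.284,.026)); cv2.imwrite("pics/w3.png",I[:,:,::-1])
T=env.grab_frame("top"); cv2.imwrite("pics/t2.png",T[:,:,::-1])
P=np.array((.684,-.1595,.032)); m=env.camera_model("top"); q=m["R"]@P+m["t"]; u,v=[round(float(x)) for x in (m["fx"]*q[0]/q[2]+m["cx"],m["fy"]*q[1]/q[2]+m["cy"])]; print(u,v)
a=dark(T,u,v,60,8); b=dark(T,388,171,110,32); print("plug",np.round(a,1),onplane("top",*a[:2],.032).round(4),"dish",np.round(b,1),onplane("top",*b[:2],.009).round(4))
```

```text
18.62 [ 0.3809 -0.2839  0.0726] [179.99   0.    90.06] pred 316 261 plug [312.7 257.   21.9  23.6] [ 0.3788 -0.2816  0.026 ]
389 167
plug [390.7 166.8   6.8   7.1] [ 0.6847 -0.1622  0.032 ] dish [388.5 170.7  37.4  38.5] [ 0.684  -0.1624  0.009 ]
```

Call:
servo_tool:
  offset:
    - [-0.002,0.002,-0.025]
    - [-0.002,0.002,-0.05]
    - [-0.002,0.002,-0.068]
    - [-0.002,0.002,-0.079]
    - [-0.002,0.002,-0.083]
  angular:
    - [0,0,0]
    - [0,0,0]
    - [0,0,0]
    - [0,0,0]
    - [0,0,0]
  claw: [-1,-1,-1,-1,-1]

```text
clock: 19.13
tcp_pos: [0.3773, -0.2812, -0.012]
ee_rot: [-179.8, -0.1, 90.0]
force: [-0.4, -0.0, -0.1]
opening: 0.998
finger_force: 0.0
```

Call:
servo_tool:
  offset:
    - [0,0,0]
    - [0,0,0]
    - [0,0,0]
    - [0,0,0]
    - [0,0,0]
  angular:
    - [0,0,0]
    - [0,0,0]
    - [0,0,0]
    - [0,0,0]
    - [0,0,0]
  claw: [-1,1,1,1,1]
  newtons: 40

```text
clock: 19.55
tcp_pos: [0.3785, -0.2825, -0.0095]
ee_rot: [179.9, 0.1, 90.0]
force: [0.2, 0.1, 0.9]
opening: 0.455
finger_force: 0.0
```

Call:
servo_tool:
  offset:
    - [0,0,0]
    - [0,0,0]
    - [0,0,0]
    - [0,0,0]
    - [0,0,0]
  angular:
    - [0,0,0]
    - [0,0,0]
    - [0,0,0]
    - [0,0,0]
    - [0,0,0]
  claw: [1,1,1,1,1]

```text
clock: 19.97
tcp_pos: [0.3785, -0.2825, -0.0093]
ee_rot: [179.9, 0.1, 90.0]
force: [-0.8, 0.5, 5.9]
opening: 0.409
finger_force: 39.5
```

Call:
servo_tool:
  offset:
    - [0,0,0.01]
    - [0,0,0.03]
    - [0,0,0.055]
    - [0,0,0.08]
    - [0,0.01,0.08]
  angular:
    - [0,0,0]
    - [0,0,0]
    - [0,0,0]
    - [0,0,0]
    - [0,0,0]
  claw: [1,1,1,1,1]

```text
clock: 20.38
tcp_pos: [0.3812, -0.2753, 0.074]
ee_rot: [179.5, 0.4, 89.9]
force: [0.5, -0.5, -1.5]
opening: 0.408
finger_force: 40.1
```

Call:
servo_tool:
  offset:
    - [0,0.025,0]
    - [-0.001,0.053,0]
    - [-0.002,0.083,0]
    - [-0.003,0.115,0]
    - [-0.004,0.147,0]
  angular:
    - [0,0,0]
    - [0,0,0]
    - [0,0,0]
    - [0,0,0]
    - [0,0,0]
  claw: [1,1,1,1,1]

```text
clock: 20.8
tcp_pos: [0.373, -0.1234, 0.0692]
ee_rot: [-180.0, -0.0, 89.9]
force: [0.7, -0.3, -1.3]
opening: 0.407
finger_force: 40.1
```

Call:
servo_tool:
  offset:
    - [-0.001,0.032,0]
    - [-0.002,0.064,0]
    - [-0.003,0.096,0]
    - [-0.004,0.128,0]
    - [-0.005,0.16,0]
  angular:
    - [0,0,0]
    - [0,0,0]
    - [0,0,0]
    - [0,0,0]
    - [0,0,0]
  claw: [1,1,1,1,1]

```text
clock: 21.22
tcp_pos: [0.3678, 0.0365, 0.0693]
ee_rot: [-180.0, -0.0, 90.0]
force: [0.7, 0.3, -0.9]
opening: 0.408
finger_force: 40.1
```

Call:
servo_tool:
  offset:
    - [-0.001,0.032,0]
    - [-0.002,0.064,0]
    - [-0.003,0.096,0]
    - [-0.004,0.128,0]
    - [-0.0045,0.155,0]
  angular:
    - [0,0,0]
    - [0,0,0]
    - [0,0,0]
    - [0,0,0]
    - [0,0,0]
  claw: [1,1,1,1,1]

```text
clock: 21.63
tcp_pos: [0.3634, 0.1917, 0.0693]
ee_rot: [-180.0, 0.0, 90.0]
force: [0.5, -0.3, -1.0]
opening: 0.403
finger_force: 40.1
```

Call:
servo_tool:
  offset:
    - [-0.001,0.03,0]
    - [-0.001,0.06,-0.005]
    - [-0.001,0.084,-0.015]
    - [-0.001,0.084,-0.025]
    - [-0.001,0.084,-0.03]
  angular:
    - [0,0,0]
    - [0,0,0]
    - [0,0,0]
    - [0,0,0]
    - [0,0,0]
  claw: [1,1,1,1,1]

```text
clock: 22.05
tcp_pos: [0.3621, 0.2745, 0.0382]
ee_rot: [-179.9, 0.1, 90.1]
force: [-0.1, -0.4, -1.4]
opening: 0.408
finger_force: 40.1
```

Call:
servo_tool:
  offset:
    - [0,0,0]
    - [0,0,0]
    - [0,0,0]
    - [0,0,0]
    - [0,0,0]
  angular:
    - [0,0,0]
    - [0,0,0]
    - [0,0,0]
    - [0,0,0]
    - [0,0,0]
  claw: [1,1,1,1,1]

```text
clock: 22.47
tcp_pos: [0.3639, 0.2736, 0.0402]
ee_rot: [179.9, -0.0, 89.9]
force: [0.3, 0.0, -0.8]
opening: 0.401
finger_force: 40.1
```

Run:
```python
from h import *
P=(.364,.274,.009); s=env.observe(); print(s["tcp_pos"].round(4),s["ee_rot"].round(2),s["opening"],s["joint_positions"].round(1))
I=env.grab_frame("wrist"); print("pred far rim",wproj(s,(P[0],P[1]+.034,.009)),"L",wproj(s,(P[0]-.034,P[1],.009)),"R",wproj(s,(P[0]+.034,P[1],.009)))
cv2.imwrite("pics/m8.png",I[:,:,::-1])
```

```text
[0.3639 0.2736 0.0402] [ 1.7995e+02 -4.0000e-02  8.9930e+01] 0.4011557203136925 [ 35.5  19.1 118.8  -0.   42.   35.6]
pred far rim (np.float64(316.28089805150137), np.float64(210.8512579980858)) L (np.float64(255.62381359732706), np.float64(270.1881264565302)) R (np.float64(377.151454931269), np.float64(269.9090321445865))
```

View pics/m8.png

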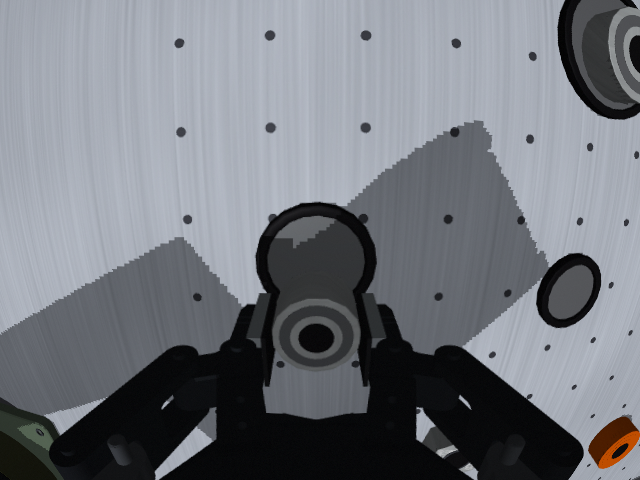

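Rim sides L 256 and R 377 match the prediction. The far rim at 202 against 211 means the dish sits about 4 mm further in y, so I'm shifting +3 mm y and setting it down.

Call:
servo_tool:
  offset:
    - [0,0.003,-0.01]
    - [0,0.003,-0.022]
    - [0,0.003,-0.034]
    - [0,0.003,-0.04]
    - [0,0.003,-0.042]
  angular:
    - [0,0,0]
    - [0,0,0]
    - [0,0,0]
    - [0,0,0]
    - [0,0,0]
  claw: [1,1,1,1,1]

```text
clock: 22.93
tcp_pos: [0.3627, 0.2763, -0.0034]
ee_rot: [-179.9, 0.1, 90.0]
force: [-3.8, -2.9, 16.5]
opening: 0.405
finger_force: 41.8
```

Call:
servo_tool:
  offset:
    - [0,0,0]
    - [0,0,0]
    - [0,0,-0.001]
    - [0,0,-0.002]
    - [0,0,-0.002]
  angular:
    - [0,0,0]
    - [0,0,0]
    - [0,0,0]
    - [0,0,0]
    - [0,0,0]
  claw: [1,1,1,1,1]

```text
clock: 23.35
tcp_pos: [0.364, 0.2772, -0.0033]
ee_rot: [179.9, -0.1, 90.0]
force: [-0.7, 0.1, 6.2]
opening: 0.409
finger_force: 41.0
```

Call:
servo_tool:
  offset:
    - [0,0,-0.0005]
    - [0,0,-0.001]
    - [0,0,-0.001]
    - [0,0,-0.001]
    - [0,0,-0.001]
  angular:
    - [0,0,0]
    - [0,0,0]
    - [0,0,0]
    - [0,0,0]
    - [0,0,0]
  claw: [1,1,1,1,1]

```text
clock: 23.77
tcp_pos: [0.3641, 0.2772, -0.0034]
ee_rot: [179.9, -0.1, 90.0]
force: [-3.1, -1.4, 15.9]
opening: 0.403
finger_force: 41.9
```

Call:
servo_tool:
  offset:
    - [0,0,0.001]
    - [0,0,0.001]
    - [0,0,0.001]
    - [0,0,0.001]
    - [0,0,0.01]
  angular:
    - [0,0,0]
    - [0,0,0]
    - [0,0,0]
    - [0,0,0]
    - [0,0,0]
  claw: [-1,-1,-1,-1,-1]

```text
clock: 24.18
tcp_pos: [0.3625, 0.2761, 0.0037]
ee_rot: [-179.8, 0.1, 90.0]
force: [-0.0, 0.2, 0.3]
opening: 0.999
finger_force: 0.0
```

Call:
servo_tool:
  offset:
    - [0,0,0.02]
    - [0,0,0.04]
    - [0,0,0.07]
    - [0,0,0.07]
    - [0,0,0.07]
  angular:
    - [0,0,0]
    - [0,0,0]
    - [0,0,0]
    - [0,0,0]
    - [0,0,0]
  claw: [-1,-1,-1,-1,-1]

```text
clock: 24.6
tcp_pos: [0.3646, 0.2776, 0.0765]
ee_rot: [179.8, -0.1, 90.0]
force: [0.2, -0.0, -1.1]
opening: 1.004
finger_force: 0.0
```

Run:
```python
from h import *
I=check((.364,.278,.032)); cv2.imwrite("pics/w4.png",I[:,:,::-1])
```

```text
24.6 [0.3646 0.2776 0.0765] [ 1.798e+02 -1.400e-01  8.998e+01] pred 315 261 plug [314.6 261.4  21.8  23.5] [0.3638 0.2781 0.032 ]
```

Call:
servo_tool:
  offset:
    - [0.008,-0.025,0]
    - [0.017,-0.055,0]
    - [0.026,-0.085,0]
    - [0.036,-0.117,0]
    - [0.046,-0.15,0]
  angular:
    - [0,0,0]
    - [0,0,0]
    - [0,0,0]
    - [0,0,0]
    - [0,0,0]
  claw: [-1,-1,-1,-1,-1]

```text
clock: 25.07
tcp_pos: [0.4086, 0.1254, 0.0736]
ee_rot: [-179.8, 0.0, 90.0]
force: [0.4, -0.1, 0.6]
opening: 1.002
finger_force: 0.0
```

Call:
servo_tool:
  offset:
    - [0.01,-0.033,0]
    - [0.02,-0.066,0]
    - [0.03,-0.099,0]
    - [0.04,-0.132,0]
    - [0.05,-0.165,0]
  angular:
    - [0,0,0]
    - [0,0,0]
    - [0,0,0]
    - [0,0,0]
    - [0,0,0]
  claw: [-1,-1,-1,-1,-1]

```text
clock: 25.48
tcp_pos: [0.4586, -0.0398, 0.0735]
ee_rot: [-179.8, -0.0, 90.0]
force: [-0.1, 0.0, -0.0]
opening: 1.0
finger_force: 0.0
```

Call:
servo_tool:
  offset:
    - [0.01,-0.033,0]
    - [0.02,-0.066,0]
    - [0.03,-0.099,0]
    - [0.04,-0.132,0]
    - [0.05,-0.165,0]
  angular:
    - [0,0,0]
    - [0,0,0]
    - [0,0,0]
    - [0,0,0]
    - [0,0,0]
  claw: [-1,-1,-1,-1,-1]

```text
clock: 25.9
tcp_pos: [0.5086, -0.2045, 0.0731]
ee_rot: [-179.8, -0.1, 90.0]
force: [-0.2, -0.1, 0.1]
opening: 0.999
finger_force: 0.0
```

Call:
servo_tool:
  offset:
    - [0.01,-0.033,0]
    - [0.02,-0.066,0]
    - [0.03,-0.099,0]
    - [0.04,-0.132,0]
    - [0.05,-0.165,0]
  angular:
    - [0,0,0]
    - [0,0,0]
    - [0,0,0]
    - [0,0,0]
    - [0,0,0]
  claw: [-1,-1,-1,-1,-1]

```text
clock: 26.32
tcp_pos: [0.5588, -0.3692, 0.0727]
ee_rot: [-179.8, -0.1, 90.0]
force: [0.6, 1.0, 0.5]
opening: 1.001
finger_force: 0.0
```

Call:
servo_tool:
  offset:
    - [0.009,-0.027,0]
    - [0.017,-0.05,0]
    - [0.017,-0.05,0]
    - [0.017,-0.05,0]
    - [0.017,-0.05,0]
  angular:
    - [0,0,0]
    - [0,0,0]
    - [0,0,0]
    - [0,0,0]
    - [0,0,0]
  claw: [-1,-1,-1,-1,-1]

```text
clock: 26.73
tcp_pos: [0.5755, -0.4169, 0.073]
ee_rot: [-179.8, -0.2, 90.0]
force: [-0.3, 0.9, -0.4]
opening: 1.001
finger_force: 0.0
```

Call:
servo_tool:
  offset:
    - [0,0,0]
    - [0,0,0]
    - [0,0,0]
    - [0,0,0]
    - [0,0,0]
  angular:
    - [0,0,0]
    - [0,0,0]
    - [0,0,0]
    - [0,0,0]
    - [0,0,0]
  claw: [-1,-1,-1,-1,-1]

```text
clock: 27.15
tcp_pos: [0.5766, -0.4177, 0.0751]
ee_rot: [180.0, 0.0, 90.0]
force: [1.1, -0.2, -0.0]
opening: 1.001
finger_force: 0.0
```

Run:
```python
from h import *
I=check((.577,-.418,.026)); cv2.imwrite("pics/w5.png",I[:,:,::-1])
```

```text
27.15 [ 0.5766 -0.4177  0.0751] [1.7998e+02 1.0000e-02 9.0010e+01] pred 317 259 plug [315.4 259.4  14.1  14.8] [ 0.5761 -0.418   0.026 ]
```

View pics/w5.png

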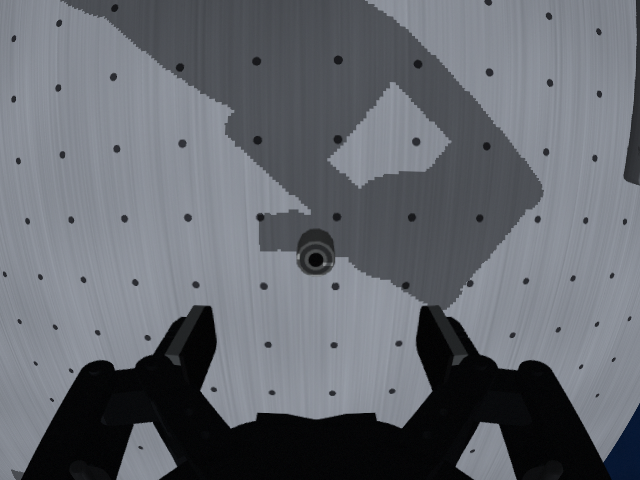

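The 24 mm bearing is at (315,259), within 1 mm of the prediction and centred between the jaws.

Call:
servo_tool:
  offset:
    - [-0.001,0,-0.025]
    - [-0.001,0,-0.05]
    - [-0.001,0,-0.068]
    - [-0.001,0,-0.08]
    - [-0.001,0,-0.084]
  angular:
    - [0,0,0]
    - [0,0,0]
    - [0,0,0]
    - [0,0,0]
    - [0,0,0]
  claw: [-1,-1,-1,-1,-1]

```text
clock: 27.62
tcp_pos: [0.5744, -0.4173, -0.0116]
ee_rot: [-179.8, -0.1, 90.0]
force: [-0.3, -0.5, 0.8]
opening: 0.999
finger_force: 0.0
```

Call:
servo_tool:
  offset:
    - [0,0,0]
    - [0,0,0]
    - [0,0,0]
    - [0,0,0]
    - [0,0,0]
  angular:
    - [0,0,0]
    - [0,0,0]
    - [0,0,0]
    - [0,0,0]
    - [0,0,0]
  claw: [-1,1,1,1,1]
  newtons: 30

```text
clock: 28.03
tcp_pos: [0.5761, -0.4185, -0.0081]
ee_rot: [179.9, 0.1, 90.0]
force: [-0.1, -0.1, 0.2]
opening: 0.453
finger_force: 0.0
```

Call:
servo_tool:
  offset:
    - [0,0,0]
    - [0,0,0]
    - [0,0,0]
    - [0,0,0]
    - [0,0,0]
  angular:
    - [0,0,0]
    - [0,0,0]
    - [0,0,0]
    - [0,0,0]
    - [0,0,0]
  claw: [1,1,1,1,1]

```text
clock: 28.45
tcp_pos: [0.5759, -0.4184, -0.0084]
ee_rot: [179.9, 0.0, 90.0]
force: [-0.4, -0.0, 5.6]
opening: 0.267
finger_force: 29.6
```

Call:
servo_tool:
  offset:
    - [0,0,0.01]
    - [0,0,0.03]
    - [0,0,0.055]
    - [0,0,0.08]
    - [0,0.01,0.08]
  angular:
    - [0,0,0]
    - [0,0,0]
    - [0,0,0]
    - [0,0,0]
    - [0,0,0]
  claw: [1,1,1,1,1]

```text
clock: 28.87
tcp_pos: [0.5782, -0.4115, 0.0765]
ee_rot: [179.5, 0.4, 89.9]
force: [1.4, -0.9, 0.0]
opening: 0.266
finger_force: 29.5
```

Call:
servo_tool:
  offset:
    - [-0.001,0.025,0]
    - [-0.002,0.054,0]
    - [-0.004,0.086,0]
    - [-0.006,0.119,0]
    - [-0.008,0.152,0]
  angular:
    - [0,0,0]
    - [0,0,0]
    - [0,0,0]
    - [0,0,0]
    - [0,0,0]
  claw: [1,1,1,1,1]

```text
clock: 29.28
tcp_pos: [0.5665, -0.2542, 0.0699]
ee_rot: [-179.9, -0.1, 90.0]
force: [1.3, 0.3, -0.8]
opening: 0.266
finger_force: 29.5
```

Call:
servo_tool:
  offset:
    - [-0.002,0.034,0]
    - [-0.004,0.068,0]
    - [-0.006,0.102,0]
    - [-0.008,0.136,0]
    - [-0.01,0.17,0]
  angular:
    - [0,0,0]
    - [0,0,0]
    - [0,0,0]
    - [0,0,0]
    - [0,0,0]
  claw: [1,1,1,1,1]

```text
clock: 29.7
tcp_pos: [0.5564, -0.0841, 0.0701]
ee_rot: [-179.9, -0.0, 90.0]
force: [0.8, -0.2, -0.7]
opening: 0.269
finger_force: 29.5
```

Call:
servo_tool:
  offset:
    - [-0.002,0.034,0]
    - [-0.004,0.068,0]
    - [-0.006,0.102,0]
    - [-0.008,0.136,0]
    - [-0.01,0.17,0]
  angular:
    - [0,0,0]
    - [0,0,0]
    - [0,0,0]
    - [0,0,0]
    - [0,0,0]
  claw: [1,1,1,1,1]

```text
clock: 30.12
tcp_pos: [0.5463, 0.0857, 0.0702]
ee_rot: [-179.9, 0.0, 90.0]
force: [1.4, 0.1, -0.4]
opening: 0.268
finger_force: 29.5
```

Call:
servo_tool:
  offset:
    - [-0.002,0.034,0]
    - [-0.004,0.068,0]
    - [-0.005,0.1,0]
    - [-0.006,0.13,0]
    - [-0.007,0.15,0]
  angular:
    - [0,0,0]
    - [0,0,0]
    - [0,0,0]
    - [0,0,0]
    - [0,0,0]
  claw: [1,1,1,1,1]

```text
clock: 30.53
tcp_pos: [0.5395, 0.2367, 0.0701]
ee_rot: [-180.0, -0.0, 90.1]
force: [0.5, 0.7, -0.4]
opening: 0.265
finger_force: 29.5
```

Call:
servo_tool:
  offset:
    - [0,0.01,0]
    - [0,0.016,-0.01]
    - [0,0.016,-0.02]
    - [0,0.016,-0.03]
    - [0,0.016,-0.03]
  angular:
    - [0,0,0]
    - [0,0,0]
    - [0,0,0]
    - [0,0,0]
    - [0,0,0]
  claw: [1,1,1,1,1]

```text
clock: 30.95
tcp_pos: [0.5385, 0.2477, 0.0375]
ee_rot: [-179.7, 0.2, 89.9]
force: [-0.3, -0.7, -1.2]
opening: 0.265
finger_force: 29.5
```

Call:
servo_tool:
  offset:
    - [0,0,0]
    - [0,0,0]
    - [0,0,0]
    - [0,0,0]
    - [0,0,0]
  angular:
    - [0,0,0]
    - [0,0,0]
    - [0,0,0]
    - [0,0,0]
    - [0,0,0]
  claw: [1,1,1,1,1]

```text
clock: 31.37
tcp_pos: [0.5409, 0.2497, 0.0412]
ee_rot: [179.9, -0.0, 90.0]
force: [0.0, 0.4, -1.0]
opening: 0.268
finger_force: 29.5
```

Run:
```python
from h import *
P=(.541,.25,.009); s=env.observe(); print(s["tcp_pos"].round(4),s["ee_rot"].round(2),s["opening"],s["joint_positions"].round(1))
I=env.grab_frame("wrist"); print("pred far rim",wproj(s,(P[0],P[1]+.028,.009)),"L",wproj(s,(P[0]-.028,P[1],.009)),"R",wproj(s,(P[0]+.028,P[1],.009)))
cv2.imwrite("pics/m9.png",I[:,:,::-1])
```

```text
[0.5409 0.2497 0.0412] [ 1.7994e+02 -2.0000e-02  8.9960e+01] 0.26776686087294366 [ 23.7  29.1 100.1  -0.   50.7  23.7]
pred far rim (np.float64(316.35622329589467), np.float64(221.60197987911977)) L (np.float64(266.4563184717712), np.float64(269.7956475405744)) R (np.float64(366.3586350409056), np.float64(269.62260274508617))
```

View pics/m9.png

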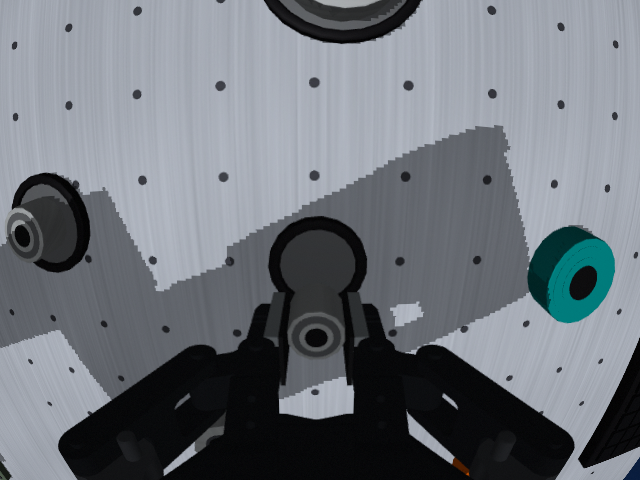

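The rim reads L 268, R 367 and far 217 against a predicted 222, so I'm shifting +2 mm y and setting it down.

Call:
servo_tool:
  offset:
    - [0,0.002,-0.01]
    - [0,0.002,-0.022]
    - [0,0.002,-0.034]
    - [0,0.002,-0.04]
    - [0,0.002,-0.042]
  angular:
    - [0,0,0]
    - [0,0,0]
    - [0,0,0]
    - [0,0,0]
    - [0,0,0]
  claw: [1,1,1,1,1]

```text
clock: 31.83
tcp_pos: [0.5394, 0.2516, -0.0024]
ee_rot: [-179.8, 0.1, 90.0]
force: [-3.5, -1.6, 8.9]
opening: 0.268
finger_force: 30.3
```

Call:
servo_tool:
  offset:
    - [0,0,0]
    - [0,0,0]
    - [0,0,-0.001]
    - [0,0,-0.002]
    - [0,0,-0.002]
  angular:
    - [0,0,0]
    - [0,0,0]
    - [0,0,0]
    - [0,0,0]
    - [0,0,0]
  claw: [1,1,1,1,1]

```text
clock: 32.25
tcp_pos: [0.5411, 0.2521, -0.0024]
ee_rot: [179.9, -0.0, 90.0]
force: [-0.7, -0.2, 3.6]
opening: 0.266
finger_force: 29.8
```

Call:
servo_tool:
  offset:
    - [0,0,-0.0005]
    - [0,0,-0.001]
    - [0,0,-0.001]
    - [0,0,-0.001]
    - [0,0,-0.001]
  angular:
    - [0,0,0]
    - [0,0,0]
    - [0,0,0]
    - [0,0,0]
    - [0,0,0]
  claw: [1,1,1,1,1]

```text
clock: 32.67
tcp_pos: [0.5411, 0.2522, -0.0024]
ee_rot: [179.9, -0.1, 90.0]
force: [-2.5, -1.1, 9.5]
opening: 0.266
finger_force: 30.5
```

On the floor. Releasing, lifting and moving clear so the top camera can see.

Call:
servo_tool:
  offset:
    - [0,0,0.001]
    - [0,0,0.001]
    - [0,0,0.001]
    - [0,0,0.001]
    - [0,0,0.01]
  angular:
    - [0,0,0]
    - [0,0,0]
    - [0,0,0]
    - [0,0,0]
    - [0,0,0]
  claw: [-1,-1,-1,-1,-1]

```text
clock: 33.08
tcp_pos: [0.5392, 0.2512, 0.0042]
ee_rot: [-179.8, 0.1, 90.0]
force: [0.2, 0.3, 0.5]
opening: 0.955
finger_force: 0.0
```

Call:
servo_tool:
  offset:
    - [0,0,0.02]
    - [0,0,0.05]
    - [0,0,0.085]
    - [0,0,0.12]
    - [0,-0.02,0.14]
  angular:
    - [0,0,0]
    - [0,0,0]
    - [0,0,0]
    - [0,0,0]
    - [0,0,0]
  claw: [-1,-1,-1,-1,-1]

```text
clock: 33.5
tcp_pos: [0.5424, 0.2348, 0.1504]
ee_rot: [179.6, -0.2, 90.1]
force: [0.8, 0.9, -0.1]
opening: 1.001
finger_force: 0.0
```

Call:
servo_tool:
  offset:
    - [0,-0.035,0]
    - [0,-0.07,0]
    - [0,-0.105,0]
    - [0,-0.14,0]
    - [0,-0.17,0]
  angular:
    - [0,0,0]
    - [0,0,0]
    - [0,0,0]
    - [0,0,0]
    - [0,0,0]
  claw: [-1,-1,-1,-1,-1]

```text
clock: 33.92
tcp_pos: [0.5402, 0.0599, 0.1464]
ee_rot: [180.0, 0.0, 90.0]
force: [-0.3, -0.3, 0.9]
opening: 0.999
finger_force: 0.0
```

Call:
servo_tool:
  offset:
    - [-0.02,-0.03,0]
    - [-0.04,-0.06,0]
    - [-0.06,-0.09,0]
    - [-0.08,-0.12,0]
    - [-0.1,-0.14,0]
  angular:
    - [0,0,0]
    - [0,0,0]
    - [0,0,0]
    - [0,0,0]
    - [0,0,0]
  claw: [-1,-1,-1,-1,-1]

```text
clock: 34.33
tcp_pos: [0.4395, -0.0802, 0.1463]
ee_rot: [180.0, 0.1, 89.9]
force: [0.5, -1.2, -0.7]
opening: 0.999
finger_force: 0.0
```

Call:
servo_tool:
  offset:
    - [0,0,0]
    - [0,0,0]
    - [0,0,0]
    - [0,0,0]
    - [0,0,0]
  angular:
    - [0,0,0]
    - [0,0,0]
    - [0,0,0]
    - [0,0,0]
    - [0,0,0]
  claw: [-1,-1,-1,-1,-1]

```text
clock: 34.75
tcp_pos: [0.4414, -0.0774, 0.1458]
ee_rot: [180.0, -0.0, 90.1]
force: [0.5, 0.6, 0.3]
opening: 1.0
finger_force: 0.0
```

Run:
```python
from h import *
T=env.grab_frame("top"); cv2.imwrite("pics/t3.png",T[:,:,::-1])
m=env.camera_model("top")
for n,P,(dx,dy,r) in [("60",(.5545,.4095,.032),(101,225,32)),("48",(.6847,-.1622,.032),(388,171,28)),("36",(.364,.275,.032),(165,323,28)),("24",(.541,.249,.032),(185,233,24))]:
    q=m["R"]@np.array(P)+m["t"]; u,v=[round(float(x)) for x in (m["fx"]*q[0]/q[2]+m["cx"],m["fy"]*q[1]/q[2]+m["cy"])]
    try:
        a=dark(T,u,v,60,7); print(n,"plug",np.round(a,1),onplane("top",*a[:2],.032).round(4))
        b=dark(T,dx,dy,110,r); print("  dish",np.round(b,1),onplane("top",*b[:2],.009).round(4))
    except Exception as e: print(n,u,v,e)
S=env.grab_frame("side"); cv2.imwrite("pics/f.png",np.hstack([cv2.resize(T,(400,300)),cv2.resize(S,(400,300))])[:,:,::-1])
c=lambda I,x,y,k:cv2.resize(I[y-k:y+k,x-k:x+k],(200,200),interpolation=2)
cv2.imwrite("pics/f2.png",np.vstack([np.hstack([c(T,101,222,32),c(T,389,169,32),c(T,164,321,32),c(T,184,230,32)]),np.hstack([c(S,242,137,28),c(S,437,250,28),c(S,204,200,28),c(S,274,175,28)])])[:,:,::-1])
```

```text
60 plug [ 97.4 221.9   9.7  10.8] [0.5546 0.4096 0.032 ]
  dish [101.1 224.4  44.5  48.3] [0.554  0.4124 0.009 ]
48 plug [390.7 166.8   6.6   7. ] [ 0.6846 -0.1622  0.032 ]
  dish [388.5 170.7  37.1  38.3] [ 0.684  -0.1624  0.009 ]
36 plug [159.7 323.4   4.8   5.1] [0.3648 0.2743 0.032 ]
  dish [164.7 323.1  35.   37.5] [0.365  0.2718 0.009 ]
24 plug [180.4 230.5   1.8   2. ] [0.5421 0.2491 0.032 ]
  dish [184.9 232.7  27.2  28.6] [0.542  0.2464 0.009 ]
```

View pics/f2.png

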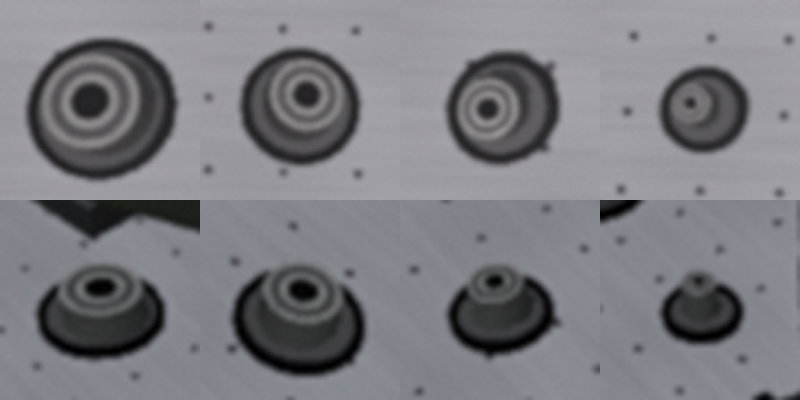

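All four bearings lie flat inside their dishes, within about 3 mm of centre in the top view and well under the 10 mm allowance. The gripper is clear of everything, so I'm handing in.

```bash
python3 -c "
from rig import env
print(env.hand_in())"
```

```text
the job is handed in; nothing more can be done
None
```

All four bearings were set down flat in their matching dishes, largest first and each within about 3 mm of centre; the nut, block and look-alikes were left alone, and the job was handed in at about 35 s.

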